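# Lift the stained glass gel plate onto the light box with the spatula

## Task

Slide the wide spatula under the glass gel plate lying in the steel draining tray, lift the plate out on the blade and lay it gently on the light box, flat on the lit glass wholly inside the black frame and square to it, stained face up. The gripper must not touch the plate. Then put the spatula down flat on the bench, and leave the other things where they stand.

Things in the scene. Friction and masses are not known exactly. Their poses are not given: they have to be found in the camera images.
- gel_plate: Square glass plate, 100 x 100 x 5 mm, 0.125 kg, top face cream with dark blue bands. Origin: centre of the underside; z up, x and y along its sides. Its lower edge is bevelled all round, 4.5 mm wide and 2.5 mm high, so the rim overhangs what it lies on. Lies loose and face up in the tray, 5 to 50 mm short of the far rim, up to 0.2 rad askew. Friction on blade, tray and glass about 0.6.
- tray: Shallow steel tray, fixed to the bench. Origin: centre of the underside; x towards the far rim (away from the robot), y left. Floor top 2 mm above the origin; inside 220 mm (x) by 190 mm (y); walls 4 mm thick, top 8 mm above the origin. The far rim's inner face (x = +110 mm) is a stop to push the plate against. Tray and light box stand left and right of the middle, either way round.
- spatula: Cranked steel spatula, black handle, loose, 0.14 kg, lying blade-flat on the bench (stable so, handle in the air). Origin: centre of the blade's underside; x to the tip, z up. Blade 80 x 80 x 1.5 mm, front edge at x = +40 mm. Behind x = -40 mm a neck 22 mm wide slants up to the handle: a bar from x = -70 to -175 mm, 18 mm wide (y), 16 mm high, centre line 42 mm above the underside.
- spatula_tip (a point): Middle of the blade's front edge, on the underside; axes as spatula.
- spatula_grip (a point): Good place to grip the handle: on its centre line, 85 mm behind the blade's centre, 42 mm above the blade's underside; pinch it across y.
- light_box: White light box, fixed to the bench, 230 mm (x) by 220 mm (y), 50 mm high to its glass. Origin: centre of the underside; x away from the robot's side, y to the left. Switch and knob on its front (-x) face.
- window (a point): Centre of the light box's milk-white glass, on its surface (50 mm above the bench), 18 mm in +x from the box's origin; axes as the box. The glass measures 150 x 150 mm and is framed by a black frame 12 mm wide that stands 3 mm above the glass.
- microplate: White 96-well plate, 128 x 86 x 14 mm, a bystander. Origin: centre of the underside.
- tip_box: Blue box of pipette tips, 120 x 84 mm, 61 mm high, a bystander. Origin: centre of the underside.
- tube_rack: Orange rack of small tubes, 60 x 200 mm, 44 mm high, a bystander. Origin: centre of the underside.
- stain_bottle: Amber bottle with a blue cap, diameter 60 mm, 130 mm high, a bystander. Origin: centre of the underside.
- wash_bottle: Whitish wash bottle with a red spout, diameter 74 mm, 178 mm high, a bystander. Origin: centre of the underside.
- petri_dish: Closed culture dish, diameter 90 mm, 14 mm high, a bystander. Origin: centre of the underside.
- timer: White bench timer, 75 x 62 x 20 mm, a bystander. Origin: centre of the underside.
Things that resemble listed ones, but are neither listed nor needed, are in the scene too. There is more than one size of the gel_plate; the one meant has the size given above. Leave any blue look-alike of the spatula alone.

How it is judged:
By the outcome, as a careful person would: the job done as asked, in the order asked, and still so for the second after the job is handed in, with the robot touching nothing.
It also fails if it takes over 72 s, if anything falls off the work surface, if the arm or the gripper's body presses on something with over 40 N, if the wrist force passes 120 N, or if a joint passes its speed limit or range.

## Robot

A 7-joint arm with a two-finger parallel gripper is mounted at the origin on the work surface. World frame = base frame: x ahead of the robot, y to its left, z up, the work surface at z = 0. Lengths are in m, angles in rad, forces in N, time in s.
With the tool pointing down it reaches from about 0.4 to 0.9 m from the base axis. Payload 5.5 kg.
Tool frame: the origin (TCP) lies on the centre line of the jaws, within the pads' length; the fingertips stand tips_ahead ahead of it and the grasp point (between the pads) lies 3 mm ahead of it (tips_ahead is the distance from the TCP to the fingertips, in m); z points along the fingers, y is the line along which they close (so a half turn about z gives the same grasp; the last joint's range is limited). The gripper opens to 92 mm and grips with 3 to 60 N. Pads are 19 mm wide; open, the fingers measure 130 mm over their backs; the gripper's body (75 mm by 190 mm) begins 47 mm behind the grasp point.
Start: joints at [1.547, 0.501, -0.427, 1.55, 0.221, 1.138, -0.21], TCP at [0.184, -0.623, 0.249] pointing down, gripper open.
Joint ranges: [-2.88, 2.88], [-0.31, 2.03], [-1.54, 1.56], [0.2, 2.42], [-1.41, 4.55], [0.19, 2.02], [-2.57, 2.57]. Speed limits (rad/s): [2.57, 2.57, 3.14, 3.14, 3.14, 3.14, 3.14].

## Interface

Orientations are given as [roll, pitch, yaw] about the fixed x, y, z axes, in that order (R = Rz(yaw) Ry(pitch) Rx(roll)).
In Python, from bench import get_state, get_image, job_done, tips_ahead gives the robot as it stands.
- The arm moves only by the tool send_rows, never from a script. Its argument "deltas" is a list of rows, each a list of 7 numbers: the opening, from 0 (shut) to 1 (fully open), then the shift along the world's x, y, z in cm, then the turn, a rotation vector about the world's x, y, z in rad. In form: [[hand, x, y, z, ax, ay, az], ...]. A call has 1 to 12 rows; each row is the pose to reach, as a shift and turn from the pose commanded when the call began; what a row does not reach only later rows make up. A row lasts 1/10 s, in which the tool goes at most 50 mm and 8.59 degrees, less where a joint would pass 70% of its speed; a pose out of reach is approached as far as the arm can. A call with a gripper value outside its range is refused whole. The fingers move at their own pace and stop on an object; "squeeze" is the grip in N (left out, the last holds). Time passes only in rows, so rows that repeat a pose let the fingers close. It gives the time, the measured TCP pose, the force, the opening and the grip force at its end, in the units of the state.
- get_state(): the state, without advancing time (a new reading comes with each control period).
- get_image(name): name is "scene" or "top"; returns a dict with "frame" (480x640x3 uint8, blue, green, red), "z_map" (480x640 float32, m along the optical axis (not along the pixel's ray), 0 where there is no reading), "K" (3x3 intrinsics, pixels), "distortion" ([k1, k2, p1, p2, k3] as OpenCV has them; the pictures are not rectified), "R" (3x3) and "t" (3): a world point X has camera coordinates R X + t. Camera axes: x right, y down, z forward; pixel columns grow to the right and rows downward; lengths in m; the calibration is good to about 2 mm. A picture is of the moment at which its call begins.
- job_done(): hands the job in; it is judged then, once.
The state is a dict: "clock": time; "qpos": joint angles; "dq": joint speeds; "joint_torque": joint torques, N m; "tool_pos": TCP position; "tcp_rot": TCP orientation; "wrist_force": force on the tool from outside, world axes, zero at the start; "wrist_torque": the same for the moment, N m; "finger_gap": finger opening in m; "gripper_force": force on a finger pad.
Only numpy, scipy, OpenCV 4.12 (cv2) and the standard library are available. Lean on these libraries where they do the work, as an engineer would, in place of code of your own. Each camera call takes 0.05 s, during which the arm holds its last target. There are 200 camera calls.

## Working session

There is one attempt and no reset: what is moved stays moved. The work goes in short steps, Python scripts to look and compute and a tool call to move; the robot and the scene stay as the last step left them, time stands still between calls to the robot, and variables do not carry over. Pictures are saved under pics/ and viewed, at most 10 in all, crops included, and the job is handed in when it is done.

Besides the shell and the picture viewer there is one more tool, called as a command line: name --pt "numbers of a row" for each row, then --argument value for the rest. send_rows: Moves the arm, as the interface text tells. Its arguments: {"type":"object","properties":{"deltas":{"type":"array","items":{"type":"array","items":{"type":"number"}}},"squeeze":{"type":"number"}},"required":["deltas"]}

```bash
ls; mkdir -p pics; python3 - <<'E'
from bench import *
import cv2,pickle
print(tips_ahead() if callable(tips_ahead) else tips_ahead); s=get_state(); print(s)
d={}
for n in("scene","top"):
    d[n]=get_image(n); cv2.imwrite(f"pics/{n}0.png",d[n]["frame"]); print(n,d[n]["K"],d[n]["distortion"],d[n]["R"],d[n]["t"])
pickle.dump(d,open("d0.pkl","wb"))
E
```

```text
pics
0.022
{'clock': 0.0, 'qpos': array([ 1.54719466,  0.50189084, -0.42677987,  1.55144358,  0.22080078,
        1.13833019, -0.2103176 ]), 'dq': array([ 0.0017035 , -0.00032685, -0.00134096,  0.00128943, -0.00041528,
        0.00214602,  0.00193111]), 'joint_torque': array([ 4.79022710e-04, -5.66605997e+01, -5.81633985e+00, -2.79121739e+01,
       -6.87111891e-02,  3.08324955e-02,  1.44411692e-04]), 'tool_pos': array([ 0.18363443, -0.62282166,  0.24765305]), 'tcp_rot': array([-3.13957944e+00, -6.57438060e-05,  2.86827978e-01]), 'wrist_force': array([ 0.00514305, -0.2366583 , -0.47375553]), 'wrist_torque': array([-0.0211702 ,  0.02363187,  0.00883203]), 'gripper_force': 0.0, 'finger_gap': 0.09175160504311562}
scene [[475.81781378   0.         321.42891718]
 [  0.         475.81781378 229.26953732]
 [  0.           0.           1.        ]] [0.00812841 0.         0.         0.         0.        ] [[ 0.51543231  0.85689658  0.00760197]
 [ 0.6274054  -0.37131876 -0.68445953]
 [-0.58368827  0.35756207 -0.72901122]] [-0.27537296 -0.2894288   1.8767261 ]
top [[512.95883428   0.         310.86633953]
 [  0.         512.95883428 236.6265    ]
 [  0.           0.           1.        ]] [-0.10370818  0.          0.          0.          0.        ] [[-0.00904761 -0.99995541 -0.0027035 ]
 [-0.9839361   0.00938466 -0.17827417]
 [ 0.1782916   0.00104712 -0.98397714]] [0.0118686  0.54270834 1.51749115]
```

View pics/top0.png

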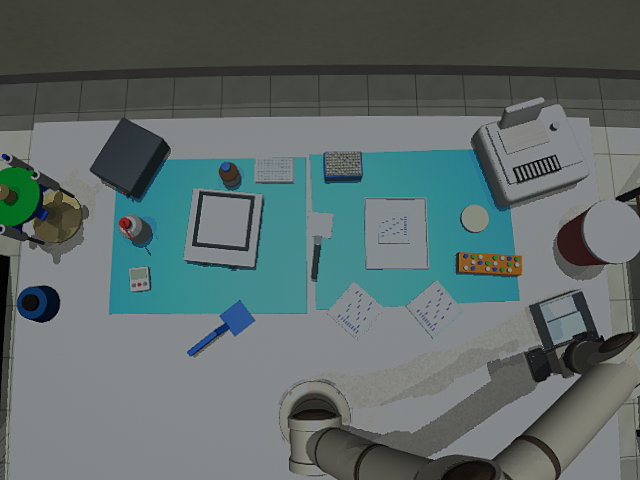

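View pics/scene0.png

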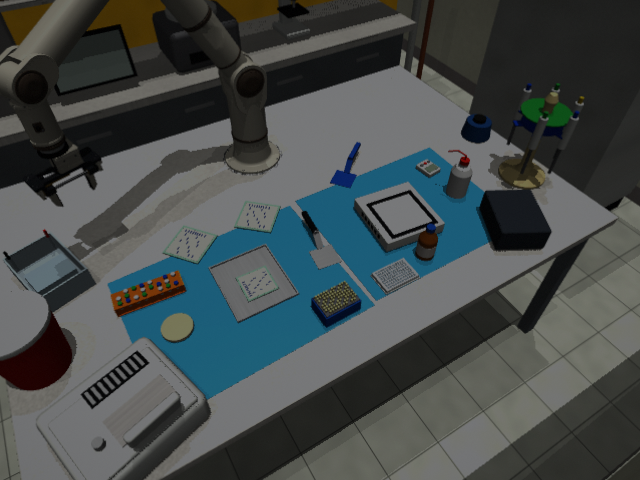

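Top view: the tray is at (396,233) with a small plate in it at (394,229). The light box is at (225,228). The black-handled spatula has its blade at (319,224) and handle at (316,258), with a blue look-alike at (225,325).
Plate candidates are (394,229), (355,310) and (433,308). The one lying in the tray is the smallest and fits the description; I'll confirm it in a crop.

```bash
cat > h.py <<'E'
import numpy as np,cv2
def unproj(im,uv,z):
    uv=np.asarray(uv,float).reshape(-1,1,2)
    n=cv2.undistortPoints(uv,im["K"],np.array(im["distortion"])).reshape(-1,2)
    r=np.c_[n,np.ones(len(n))]@im["R"]; c=-im["R"].T@im["t"]
    return c+r*((z-c[2])/r[:,2])[:,None]
def rect(im,x0,x1,y0,y1,z,s=2500):
    # metric orthophoto at height z: row<- x decreasing, col<- y decreasing ; s px per m
    X=np.arange(x1,x0,-1/s); Y=np.arange(y1,y0,-1/s)
    g=np.array([[(x,y,z) for y in Y] for x in X]).reshape(-1,3)
    p,_=cv2.projectPoints(g,cv2.Rodrigues(im["R"])[0],im["t"],im["K"],np.array(im["distortion"]))
    p=p.reshape(len(X),len(Y),2).astype(np.float32)
    return cv2.remap(im["frame"],p[...,0],p[...,1],cv2.INTER_CUBIC)
E
python3 - <<'E'
import pickle,cv2,numpy as np
from h import *
d=pickle.load(open("d0.pkl","rb")); t=d["top"]
for n,uv,z in [("traycorners",[(365,198),(426,198),(428,269),(365,269)],.008),("boxwin",[(200,192),(256,194),(250,248),(195,245)],.053),("blade",[(308,212),(333,212),(331,237),(307,236)],.0015),("handle",[(317,238),(315,280)],.05),("bigplates",[(355,282),(327,309),(356,338),(383,309)],.005),("plate",[(379,216),(411,216),(410,245),(378,244)],.007)]:
    print(n,unproj(t,uv,z).round(3).tolist())
gray=cv2.convertScaleAbs
a=rect(t,.40,.72,-.36,.06,.005,1900); 
for k in range(0,42,5):
    c=int((.06-(.05-.05*k/5))*1900)
    if c<a.shape[1]: cv2.line(a,(c,0),(c,8),(0,0,255),1)
cv2.imwrite("pics/r1.png",a); print(a.shape)
b=rect(t,.38,.74,.12,.50,.05,1600); cv2.imwrite("pics/r2.png",b); print(b.shape)
E
```

```text
traycorners [[0.673, -0.167, 0.008], [0.672, -0.362, 0.008], [0.444, -0.357, 0.008], [0.447, -0.16, 0.008]]
boxwin [[0.687, 0.351, 0.053], [0.678, 0.176, 0.053], [0.509, 0.192, 0.053], [0.519, 0.361, 0.053]]
blade [[0.631, 0.015, 0.002], [0.63, -0.064, 0.002], [0.55, -0.056, 0.002], [0.553, 0.019, 0.002]]
handle [[0.538, -0.012, 0.05], [0.41, -0.004, 0.05]]
bigplates [[0.407, -0.128, 0.005], [0.325, -0.041, 0.005], [0.236, -0.128, 0.005], [0.323, -0.213, 0.005]]
plate [[0.615, -0.209, 0.007], [0.614, -0.311, 0.007], [0.521, -0.304, 0.007], [0.525, -0.203, 0.007]]
(608, 798, 3)
(576, 608, 3)
```

View pics/r1.png

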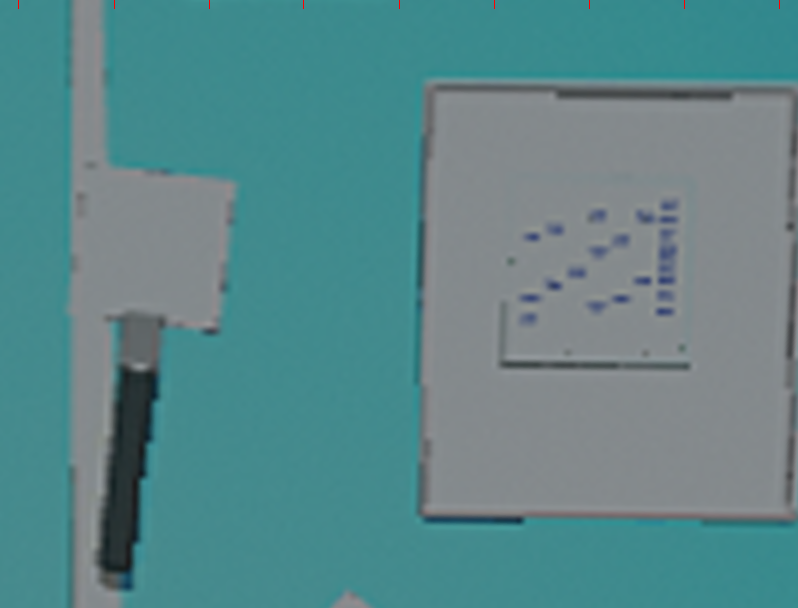

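View pics/r2.png

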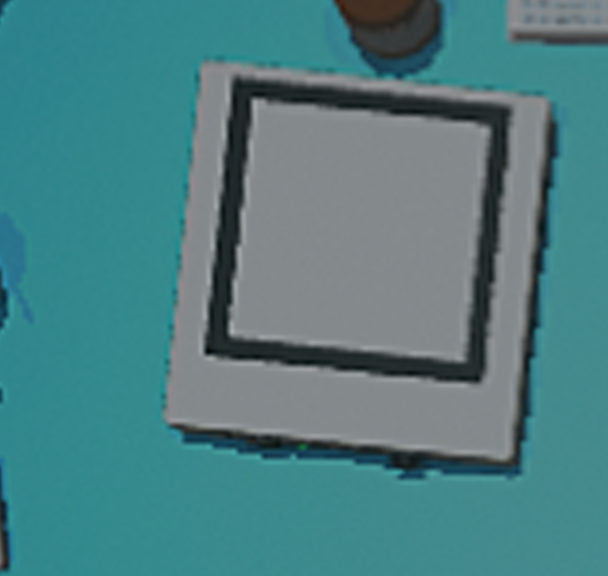

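The rectified crops (row → x, col → y) confirm the candidate. The tray plate spans cols 501–690 and rows 177–364, which is 99 x 98 mm, while the plates outside are about 125 mm.
- **Plate:** centre about (0.577, -0.253), yaw about -0.02.
- **Tray:** centre about (0.562, -0.261), yaw about -0.018.
- **Spatula:** black handle, blade centre (0.5895, -0.0205), yaw about -0.127, so the grip point is about (0.505, -0.010).
- **Frame:** outer corners (235,78), (511,108), (481,381), (205,354), a 174 mm side, which fits. Centre (0.596, 0.276), yaw -0.108.

Now moving above the grip.

send_rows --pt "1 32.1 61.3 -9.8 0 0 -0.414" --pt "1 32.1 61.3 -9.8 0 0 -0.414" --pt "1 32.1 61.3 -9.8 0 0 -0.414" --pt "1 32.1 61.3 -9.8 0 0 -0.414" --pt "1 32.1 61.3 -9.8 0 0 -0.414" --pt "1 32.1 61.3 -9.8 0 0 -0.414" --pt "1 32.1 61.3 -9.8 0 0 -0.414" --pt "1 32.1 61.3 -9.8 0 0 -0.414" --pt "1 32.1 61.3 -9.8 0 0 -0.414" --pt "1 32.1 61.3 -9.8 0 0 -0.414" --pt "1 32.1 61.3 -9.8 0 0 -0.414" --pt "1 32.1 61.3 -9.8 0 0 -0.414" --squeeze 60

```text
clock: 1.3
tool_pos: [0.4598, -0.0955, 0.1643]
tcp_rot: [3.141, -0.0, -0.128]
wrist_force: [1.0, -1.0, -1.0]
finger_gap: 0.092
gripper_force: 0.0
```

```bash
python3 - <<'E'
import pickle
from h import *
d=pickle.load(open("d0.pkl","rb"))
print(-d["top"]["R"].T@d["top"]["t"],-d["scene"]["R"].T@d["scene"]["t"])
t=d["top"]; z=t["z_map"]; n=d["scene"]
# handle points from the depth map: world z 0.03..0.06 in the spatula region
for im in (t,n):
    v,u=np.mgrid[0:480,0:640]; m=im["z_map"]>0
    q=cv2.undistortPoints(np.c_[u[m],v[m]].astype(float).reshape(-1,1,2),im["K"],np.array(im["distortion"])).reshape(-1,2)
    P=(np.c_[q,np.ones(len(q))]*im["z_map"][m][:,None]-im["t"])@im["R"]
    s=(abs(P[:,0]-.48)<.12)&(abs(P[:,1])<.06)&(P[:,2]>.035)&(P[:,2]<.07)
    H=P[s]; print(len(H),H.mean(0).round(4),H.min(0).round(4),H.max(0).round(4),np.polyfit(H[:,0],H[:,1],1).round(4))
    # plate / tray floor / bench / window heights
    for nm,x,y,w in(("plate",.577,-.253,.03),("floor",.48,-.26,.015),("bench",.5,-.1,.02),("win",.596,.276,.05),("blade",.59,-.02,.02)):
        k=(abs(P[:,0]-x)<w)&(abs(P[:,1]-y)<w); print(nm,np.median(P[k,2]).round(4))
    k=(abs(P[:,0]-.6)<.2)&(abs(P[:,1]-.28)<.2)&(P[:,2]>.040)&(P[:,2]<.06); r=cv2.minAreaRect(P[k][:,:2].astype(np.float32)); print("box",r)
E
```

```text
[0.26354179 0.00518595 1.58995957] [ 1.41894833 -0.54255027  1.17214547]
216 [ 0.4703 -0.005   0.0497] [ 0.416  -0.021   0.0352] [0.5311 0.0075 0.0609] [-0.1177  0.0504]
plate 0.0088
floor 0.0019
bench 0.0019
win 0.0515
blade 0.0026
box ((0.6041779518127441, 0.2759556770324707), (0.22119100391864777, 0.2960938811302185), 84.09757232666016)
162 [ 0.474  -0.0084  0.0462] [ 0.4134 -0.0229  0.0351] [0.5262 0.009  0.0552] [-0.113   0.0451]
plate 0.0056
floor -0.0
bench -0.0013
win 0.0488
blade -0.0005
box ((0.6169571280479431, 0.2720719575881958), (0.22356612980365753, 0.3173774778842926), 83.9765396118164)
```

send_rows --pt "1 4.5 8.5 -2 0 0 0" --pt "1 4.5 8.5 -4 0 0 0" --pt "1 4.5 8.5 -4 0 0 0" --pt "1 4.5 8.5 -4 0 0 0" --pt "1 4.5 8.5 -4 0 0 0"

```text
clock: 1.8
tool_pos: [0.5039, -0.0133, 0.1244]
tcp_rot: [3.141, 0.001, -0.128]
wrist_force: [-0.5, -0.3, 0.3]
finger_gap: 0.092
gripper_force: 0.0
```

send_rows --pt "1 0.1 0.3 -4 0 0 0" --pt "1 0.1 0.3 -7 0 0 0" --pt "1 0.1 0.3 -7.9 0 0 0" --pt "1 0.1 0.3 -7.9 0 0 0" --pt "0.1 0.1 0.3 -7.9 0 0 0" --pt "0.1 0.1 0.3 -7.9 0 0 0" --pt "0.1 0.1 0.3 -7.9 0 0 0" --pt "0.1 0.1 0.3 -7.9 0 0 0" --pt "0.1 0.1 0.3 -7.9 0 0 0" --pt "0.1 0.1 0.3 -7.9 0 0 0" --pt "0.1 0.1 0.3 -7.9 0 0 0" --pt "0.1 0.1 0.3 -7.9 0 0 0" --squeeze 60

```text
clock: 3.0
tool_pos: [0.5054, -0.0091, 0.0455]
tcp_rot: [3.142, 0.0, -0.127]
wrist_force: [-0.3, -0.1, -0.7]
finger_gap: 0.0325
gripper_force: 0.0
```

send_rows --pt "0 0 0 0 0 0 0" --pt "0 0 0 0 0 0 0" --pt "0 0 0 0 0 0 0" --pt "0 0 0 0 0 0 0" --pt "0 0 0 0 0 0 0" --squeeze 60

```text
clock: 3.5
tool_pos: [0.5054, -0.0092, 0.0455]
tcp_rot: [3.142, 0.0, -0.127]
wrist_force: [-0.5, -0.6, -0.2]
finger_gap: 0.0176
gripper_force: 60.6
```

send_rows --pt "0 0 0 1 0 0 0" --pt "0 0 0 3 0 0 0" --pt "0 0 0 6 0 0 0" --pt "0 -1 -2 8 0 0 0.02" --pt "0 -2.5 -5.5 9 0 0 0.05" --pt "0 -4.5 -10 9 0 0 0.08" --pt "0 -6.5 -14.5 9 0 0 0.11" --pt "0 -8.5 -19 9 0 0 0.11" --pt "0 -10 -22.5 9 0 0 0.11" --pt "0 -10.5 -24.2 9 0 0 0.11" --pt "0 -10.5 -24.2 9 0 0 0.11" --pt "0 -10.5 -24.2 9 0 0 0.11"

```text
clock: 4.7
tool_pos: [0.4007, -0.2507, 0.136]
tcp_rot: [-3.141, -0.001, -0.018]
wrist_force: [0.6, 0.1, -2.1]
finger_gap: 0.0173
gripper_force: 60.6
```

```bash
python3 - <<'E'
from bench import *
from h import *
import pickle
s=get_state();print(s["tool_pos"],s["tcp_rot"],s["wrist_force"],s["wrist_torque"],s["qpos"])
t=get_image("top"); n=get_image("scene"); pickle.dump((t,n),open("d1.pkl","wb"))
z=s["tool_pos"][2]-.0455+.0015; print(z)
a=rect(t,.40,.72,-.42,-.10,z,1250); cv2.imwrite("pics/b1.png",a)   # x=.72-r/1250 y=-.10-c/1250
b=rect(n,.40,.72,-.42,-.10,z,1250)
cv2.imwrite("pics/b1.png",np.hstack([a,b]))
E
```

```text
[ 0.40070253 -0.25070919  0.13600189] [-3.14134440e+00 -5.69209657e-04 -1.76229487e-02] [ 0.63908461  0.09825329 -2.12673669] [ 0.04505779  0.05172951 -0.06846168] [ 1.01354197  0.37522364 -0.59852462  2.0765912   0.2995968   0.77272668
 -1.35787715]
0.0920018888778067
```

View pics/b1.png

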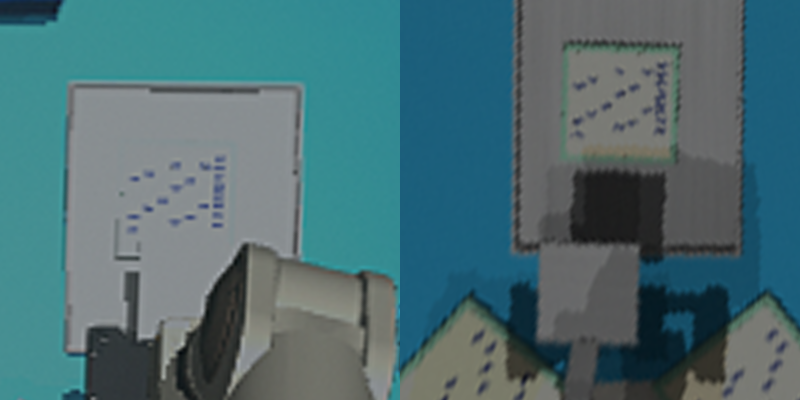

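The scene half shows the blade level at cols 538–639, rows 243–343, so the tip is at (0.5256, -0.2508), where the model put it. The plate corners project to a centre of about (0.578, -0.2545). Tilting and lowering in front of the plate.

send_rows --pt "0 -0.2 -0.3 -1.5 0.001 0.08 0" --pt "0 -0.2 -0.3 -3 0.003 0.157 0" --pt "0 -0.2 -0.3 -5 0.003 0.157 0" --pt "0 -0.2 -0.3 -6 0.003 0.157 0" --pt "0 -0.2 -0.3 -6.5 0.003 0.157 0" --pt "0 -0.2 -0.3 -6.5 0.003 0.157 0" --pt "0 -0.2 -0.3 -6.5 0.003 0.157 0"

```text
clock: 5.5
tool_pos: [0.3987, -0.2541, 0.0712]
tcp_rot: [3.141, 0.156, -0.017]
wrist_force: [-0.4, -0.2, -2.1]
finger_gap: 0.0174
gripper_force: 60.6
```

send_rows --pt "0 0 0 -0.2 0 0 0" --pt "0 0 0 -0.35 0 0 0" --pt "0 0 0 -0.45 0 0 0" --pt "0 0 0 -0.45 0 0 0"

```text
clock: 5.9
tool_pos: [0.3985, -0.2543, 0.0662]
tcp_rot: [-3.142, 0.157, -0.017]
wrist_force: [0.0, -1.5, -1.2]
finger_gap: 0.0178
gripper_force: 60.6
```

send_rows --pt "0 0 0 -0.1 0 0 0" --pt "0 0 0 -0.1 0 0 0" --pt "0 0 0 -0.1 0 0 0"

```text
clock: 6.2
tool_pos: [0.3984, -0.2543, 0.0652]
tcp_rot: [-3.142, 0.157, -0.017]
wrist_force: [-2.6, -1.1, 1.4]
finger_gap: 0.0174
gripper_force: 60.6
```

send_rows --pt "0 0 0 -0.05 0 0 0" --pt "0 0 0 -0.05 0 0 0" --pt "0 0 0 -0.05 0 0 0"

```text
clock: 6.5
tool_pos: [0.3981, -0.2543, 0.0647]
tcp_rot: [-3.141, 0.158, -0.017]
wrist_force: [-3.7, 0.1, 3.6]
finger_gap: 0.0174
gripper_force: 60.5
```

send_rows --pt "0 0.3 0 0.03 0 0 0" --pt "0 0.7 -0.01 0.03 0 0 0" --pt "0 1.1 -0.02 0.03 0 0 0" --pt "0 1.5 -0.03 0.03 0 0 0" --pt "0 1.9 -0.03 0.03 0 0 0" --pt "0 2.3 -0.04 0.03 0 0 0" --pt "0 2.7 -0.05 0.03 0 0 0" --pt "0 3 -0.05 0.03 0 0 0"

```text
clock: 7.3
tool_pos: [0.4289, -0.2546, 0.0649]
tcp_rot: [-3.141, 0.157, -0.017]
wrist_force: [-3.9, -0.4, 3.2]
finger_gap: 0.0175
gripper_force: 60.6
```

```bash
python3 - <<'E'
from bench import *
from h import *
s=get_state();print(s["tool_pos"],s["wrist_force"])
n=get_image("scene")
cv2.imwrite("pics/c1.png",rect(n,.40,.72,-.42,-.10,.006,1870))
E
```

```text
[ 0.42890642 -0.25464463  0.06485032] [-3.89541012 -0.41372801  3.17567438]
```

View pics/c1.png

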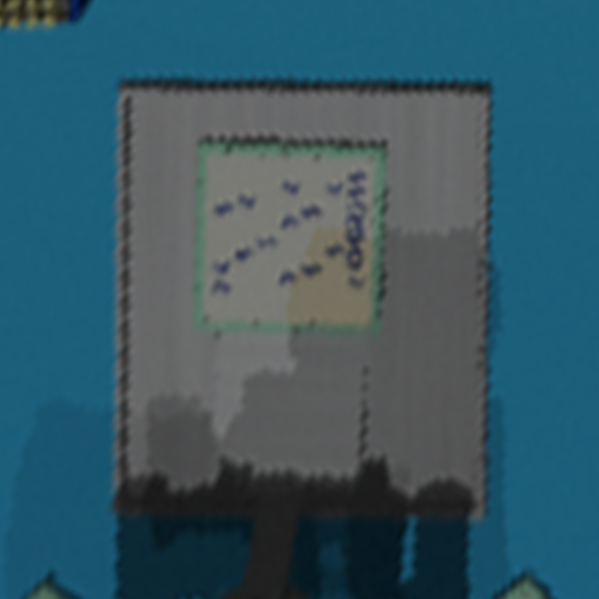

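The plate has been pushed to rows 143–330. The blade is centred under it (right edge at col 363) and the rim is about 27 mm ahead. Flattening while pushing.

send_rows --pt "0 0.3 0 -0.2 0 -0.017 0" --pt "0 0.57 -0.01 -0.44 0 -0.037 0" --pt "0 0.86 -0.02 -0.67 0 -0.057 0" --pt "0 1.14 -0.02 -0.92 0 -0.077 0" --pt "0 1.43 -0.03 -1.16 0 -0.097 0" --pt "0 1.73 -0.04 -1.4 0 -0.117 0" --pt "0 1.73 -0.04 -1.4 0 -0.117 0"

```text
clock: 8.05
tool_pos: [0.4463, -0.2552, 0.0508]
tcp_rot: [-3.139, 0.038, -0.017]
wrist_force: [-2.7, 0.7, 2.6]
finger_gap: 0.0174
gripper_force: 60.5
```

send_rows --pt "0 0.3 0 0 0 0 0" --pt "0 0.6 -0.01 0 0 0 0" --pt "0 0.9 -0.01 0 0 0 0" --pt "0 1.2 -0.02 0 0 0 0" --pt "0 1.5 -0.02 0 0 0 0" --pt "0 1.5 -0.02 0 0 0 0"

```text
clock: 8.65
tool_pos: [0.4619, -0.2552, 0.051]
tcp_rot: [-3.139, 0.039, -0.017]
wrist_force: [-1.9, 0.1, 1.5]
finger_gap: 0.0176
gripper_force: 60.6
```

send_rows --pt "0 0.4 -0.01 0 0 0 0" --pt "0 0.8 -0.01 0 0 0 0" --pt "0 1.2 -0.02 0 0 0 0" --pt "0 1.6 -0.03 0 0 0 0" --pt "0 2 -0.03 0 0 0 0" --pt "0 2.4 -0.04 0 0 0 0" --pt "0 2.8 -0.05 0 0 0 0" --pt "0 2.8 -0.05 0 0 0 0"

```text
clock: 9.45
tool_pos: [0.49, -0.2557, 0.051]
tcp_rot: [-3.139, 0.038, -0.017]
wrist_force: [-0.0, 0.3, 0.5]
finger_gap: 0.0174
gripper_force: 60.6
```

```bash
python3 - <<'E'
from bench import *
from h import *
s=get_state();print(s["tool_pos"],s["wrist_force"])
n=get_image("scene")
cv2.imwrite("pics/c2.png",rect(n,.40,.72,-.42,-.10,.008,1870))
E
```

```text
[ 0.49002309 -0.25565917  0.05099352] [-0.03773362  0.32273711  0.46691421]
```

View pics/c2.png

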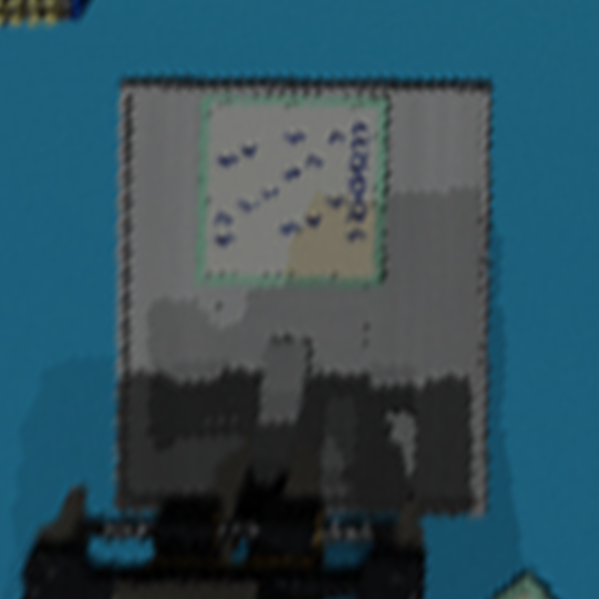

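The plate is against the rim (rows 98–282) and the blade is about 44 mm under it. Inserting about 30 mm more and flattening.

send_rows --pt "0 0.4 -0.01 -0.02 0 -0.003 0" --pt "0 0.8 -0.01 -0.04 0 -0.006 0" --pt "0 1.2 -0.02 -0.06 0 -0.01 0" --pt "0 1.6 -0.03 -0.1 0 -0.014 0" --pt "0 2 -0.03 -0.15 0 -0.018 0" --pt "0 2.4 -0.04 -0.2 0 -0.02 0" --pt "0 2.7 -0.05 -0.2 0 -0.02 0" --pt "0 2.9 -0.05 -0.2 0 -0.02 0" --pt "0 2.9 -0.05 -0.2 0 -0.02 0"

```text
clock: 10.4
tool_pos: [0.5177, -0.2563, 0.0487]
tcp_rot: [-3.139, 0.021, -0.017]
wrist_force: [-4.5, 0.0, 2.9]
finger_gap: 0.0174
gripper_force: 60.6
```

send_rows --pt "0 -0.1 0 0.05 0 -0.01 0" --pt "0 -0.2 0 0.2 0 -0.02 0" --pt "0 -0.2 0 0.4 0 -0.03 0" --pt "0 -0.2 0 0.7 0 -0.04 0" --pt "0 -0.3 0 1.1 0 -0.05 0" --pt "0 -0.4 0 1.6 0 -0.05 0" --pt "0 -0.5 0 2.2 0 -0.05 0" --pt "0 -0.5 0 3 0 -0.05 0" --pt "0 -0.5 0 4 0 -0.05 0" --pt "0 -0.5 0 5 0 -0.05 0" --pt "0 -0.5 0 5 0 -0.05 0"

```text
clock: 11.5
tool_pos: [0.5143, -0.2567, 0.101]
tcp_rot: [-3.14, -0.033, -0.017]
wrist_force: [-0.2, -0.8, -1.9]
finger_gap: 0.0177
gripper_force: 60.7
```

```bash
python3 - <<'E'
from bench import *
from h import *
s=get_state();print(s["tool_pos"],s["tcp_rot"],s["wrist_force"],s["wrist_torque"],s["finger_gap"])
n=get_image("scene")
cv2.imwrite("pics/c3.png",np.hstack([rect(n,.40,.72,-.42,-.10,.058,1250),cv2.resize(n["frame"][220:340,180:340],(533,400))]))
E
```

```text
[ 0.51428228 -0.25674993  0.10096649] [-3.13970312 -0.03319447 -0.01682006] [-0.23735208 -0.79487996 -1.88323811] [0.02230005 0.24620673 0.01457577] 0.017713876364215203
```

View pics/c3.png

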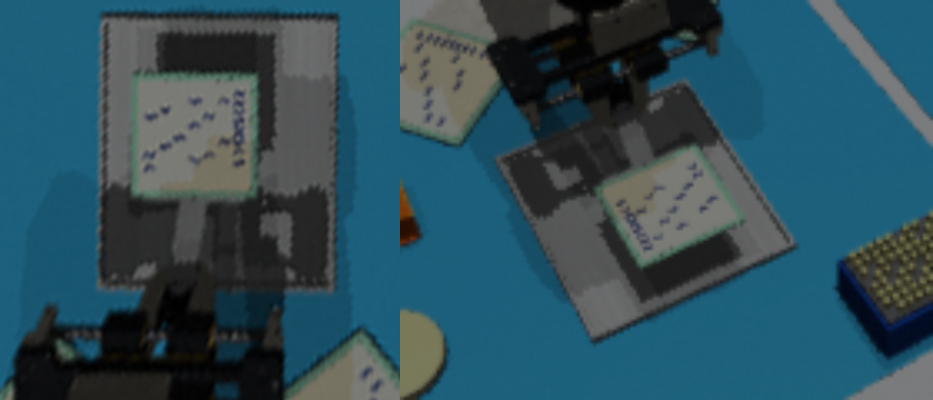

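The plate sits square on the blade: ortho rows 72–197, cols 133–257, 100 mm, overhanging the tip by about 22 mm. Carrying it to the light box.

send_rows --pt "0 0 0.3 1 0 0 0" --pt "0 0 1 2.5 0 0 0" --pt "0 0 2.2 4.2 0 0 0" --pt "0 0 4 6 0 0 0" --pt "0 0 6.3 7.8 0 0 0" --pt "0 0 9 9 0 0 0" --pt "0 0 12 9.7 0 0 -0.01" --pt "0 0 15 9.9 0 0 -0.02" --pt "0 0 18 9.9 0 0 -0.03" --pt "0 0 21 9.9 0 0 -0.04" --pt "0 0 24 9.9 0 0 -0.05" --pt "0 0 27 9.9 0 0 -0.06"

```text
clock: 12.75
tool_pos: [0.5125, 0.0159, 0.1989]
tcp_rot: [-3.138, -0.031, -0.076]
wrist_force: [0.5, 1.0, -2.5]
finger_gap: 0.017
gripper_force: 60.7
```

send_rows --pt "0 0.1 3 0 0 0 -0.005" --pt "0 0.2 6 0 0 0 -0.01" --pt "0 0.3 9 0 0 0 -0.015" --pt "0 0.4 12 0 0 0 -0.02" --pt "0 0.5 15 0 0 0 -0.025" --pt "0 0.6 18 0 0 0 -0.03" --pt "0 0.7 20.5 0 0 0 -0.033" --pt "0 0.8 22.7 0 0 0 -0.033" --pt "0 0.9 24.5 0 0 0 -0.033" --pt "0 0.9 25.8 0 0 0 -0.033" --pt "0 0.9 26.6 0 0 0 -0.033" --pt "0 0.9 26.8 0 0 0 -0.033"

```text
clock: 13.95
tool_pos: [0.5211, 0.2834, 0.1986]
tcp_rot: [-3.137, -0.03, -0.108]
wrist_force: [-0.6, -0.6, -2.4]
finger_gap: 0.0177
gripper_force: 60.7
```

```bash
python3 - <<'E'
from bench import *
from h import *
s=get_state();print(s["tool_pos"],s["tcp_rot"],s["wrist_force"],s["qpos"])
n=get_image("scene")
cv2.imwrite("pics/c4.png",np.hstack([rect(n,.40,.72,.12,.44,s["tool_pos"][2]-.0395,1250),rect(n,.40,.72,.12,.44,.05,1250)]))
E
```

```text
[0.52107222 0.28340068 0.19858751] [-3.1372231  -0.03015766 -0.10787074] [-0.59118378 -0.62820074 -2.35323283] [-0.04007547  0.48811676 -0.66909798  1.76355338  0.37645769  0.99096122
 -2.53380958]
```

View pics/c4.png

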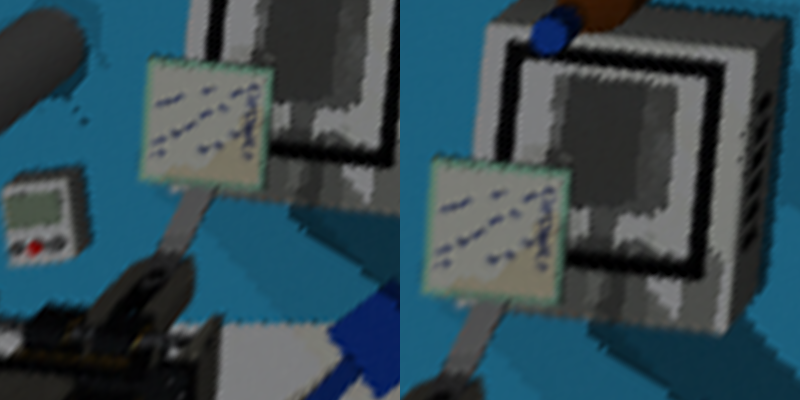

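The plate is still square on the blade at corners (148,58), (274,68), (267,190), (140,182), giving centre (0.620, 0.274). Its yaw is about -0.066 against about -0.103 for the frame, so I'll add -0.035 of yaw. Tilting and lowering above the glass.

send_rows --pt "0 0 0 -0.5 0 0 -0.018" --pt "0 0 0 -1 0 0 -0.035" --pt "0 0 0 -1.5 0.006 0.05 -0.035" --pt "0 0.1 0 -2 0.012 0.1 -0.035" --pt "0 0.1 0 -2.6 0.018 0.15 -0.035" --pt "0 0.1 0 -3.2 0.025 0.2 -0.035" --pt "0 0.1 0 -3.8 0.031 0.25 -0.035" --pt "0 0.15 0 -4.4 0.037 0.3 -0.035" --pt "0 0.15 0 -5 0.041 0.328 -0.035" --pt "0 0.15 0 -5.3 0.041 0.328 -0.035" --pt "0 0.15 0 -5.3 0.041 0.328 -0.035"

```text
clock: 15.1
tool_pos: [0.523, 0.2812, 0.1443]
tcp_rot: [-3.14, 0.301, -0.146]
wrist_force: [0.2, 0.8, -2.3]
finger_gap: 0.018
gripper_force: 60.6
```

```bash
python3 - <<'E'
from bench import *
s=get_state();print(s["tool_pos"],s["tcp_rot"],s["wrist_force"],s["qpos"])
E
```

```text
[0.52296681 0.28121428 0.14431238] [-3.13986621  0.30083487 -0.14599998] [ 0.24792352  0.78881118 -2.26505034] [-0.02640797  0.72364866 -0.62122845  1.56158549  0.21390494  1.20390858
 -2.38431833]
```

send_rows --pt "0 0 0.2 -0.4 0 0 0" --pt "0 0 0.2 -0.7 0 0 0" --pt "0 0 0.2 -0.85 0 0 0" --pt "0 0 0.2 -1 0 0 0" --pt "0 0 0.2 -1.1 0 0 0" --pt "0 0 0.2 -1.2 0 0 0" --pt "0 0 0.2 -1.2 0 0 0"

```text
clock: 15.8
tool_pos: [0.5232, 0.2838, 0.1329]
tcp_rot: [-3.139, 0.301, -0.145]
wrist_force: [-0.3, 0.2, -1.8]
finger_gap: 0.0177
gripper_force: 60.6
```

```bash
python3 - <<'E'
from bench import *
from h import *
s=get_state();print(s["tool_pos"],s["tcp_rot"],s["wrist_force"],s["wrist_torque"])
n=get_image("scene")
cv2.imwrite("pics/c5.png",np.hstack([rect(n,.44,.72,.12,.44,.055,1250),cv2.resize(n["frame"][150:262,330:458],(400,350))]))
E
```

```text
[0.52322107 0.28383339 0.13286718] [-3.13916867  0.3006283  -0.14527047] [-0.33257581  0.20067177 -1.81892452] [ 0.03054517 -0.23537507  0.01902602]
```

View pics/c5.png

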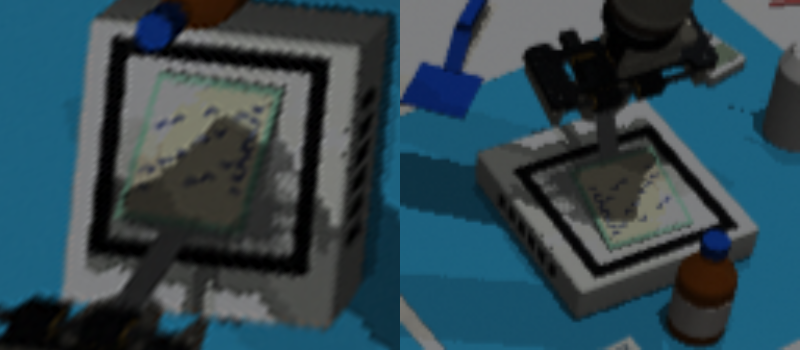

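The plate's front edge runs (160,72)–(285,88), well inside the frame. Its slope is about 0.12 against about 0.10 for the frame. Lowering the tip to the glass.

send_rows --pt "0 0 0 -0.1 0 0 0" --pt "0 0 0 -0.15 0 0 0" --pt "0 0 0 -0.2 0 0 0" --pt "0 0 0 -0.2 0 0 0"

```text
clock: 16.25
tool_pos: [0.5233, 0.2837, 0.1308]
tcp_rot: [-3.139, 0.301, -0.145]
wrist_force: [-0.7, 1.8, -1.0]
finger_gap: 0.0174
gripper_force: 60.6
```

send_rows --pt "0 -0.3 0.04 -0.03 0 0 0" --pt "0 -0.7 0.1 -0.03 0 0 0" --pt "0 -1.1 0.16 -0.03 0 0 0" --pt "0 -1.5 0.22 -0.03 0 0 0" --pt "0 -1.9 0.27 -0.03 0 0 0" --pt "0 -2.3 0.33 -0.03 0 0 0" --pt "0 -2.3 0.33 -0.03 0 0 0"

```text
clock: 16.95
tool_pos: [0.4994, 0.2873, 0.1307]
tcp_rot: [-3.139, 0.301, -0.145]
wrist_force: [-0.4, 0.0, -2.1]
finger_gap: 0.0173
gripper_force: 60.6
```

```bash
python3 - <<'E'
from bench import *
from h import *
s=get_state();print(s["tool_pos"],s["tcp_rot"],s["wrist_force"])
n=get_image("scene"); b=cv2.imread("pics/c5.png")[:, :400].astype(int)
a=rect(n,.44,.72,.12,.44,.055,1250).astype(int)
for nm,q in(("before",b),("now",a)):
    g=q[...,1]-(q[...,0]+q[...,2])/2     # greenness of the plate's edge
    for c in(190,210,230,250): 
        col=g[60:130,c-3:c+4].mean(1); print(nm,c,60+col.argmax(),col.max().round(1))
    for r in(110,130,150,170,190):
        row=g[r-3:r+4,110:300].mean(0); L=row[:80];R=row[100:]; print("row",r,110+L.argmax(),L.max().round(1),210+R.argmax(),R.max().round(1))
E
```

```text
[0.49944528 0.28727523 0.13068377] [-3.13932397  0.3010942  -0.14460661] [-0.4167065   0.03333859 -2.08842927]
before 190 79 18.1
before 210 82 18.6
before 230 85 19.5
before 250 88 19.6
row 110 149 18.8 273 22.7
row 130 144 22.7 267 22.6
row 150 137 23.3 261 11.4
row 170 132 15.7 255 10.4
row 190 125 18.0 250 10.6
now 190 84 22.7
now 210 85 21.4
now 230 87 20.6
now 250 89 17.4
row 110 153 21.2 274 18.4
row 130 148 23.0 270 20.4
row 150 144 23.1 266 20.6
row 170 140 20.9 263 20.9
row 190 136 18.1 259 9.7
```

send_rows --pt "0 -0.4 0.06 0 0 0 0" --pt "0 -0.8 0.11 0 0 0 0" --pt "0 -1.2 0.17 0 0 0 0" --pt "0 -1.6 0.23 0 0 0 0" --pt "0 -2 0.29 0 0 0 0" --pt "0 -2.4 0.34 0 0 0 0" --pt "0 -2.8 0.4 0 0 0 0" --pt "0 -2.8 0.4 0 0 0 0"

```text
clock: 17.8
tool_pos: [0.4715, 0.2913, 0.1307]
tcp_rot: [-3.139, 0.301, -0.145]
wrist_force: [-0.4, 0.4, -2.0]
finger_gap: 0.0178
gripper_force: 60.6
```

```bash
cat > m.py <<'E'
from bench import *
from h import *
def meas(n=None,zp=.056,zf=.053):
    n=n or get_image("scene")
    a=rect(n,.44,.72,.12,.44,zp,1250).astype(int); g=a[...,1]-(a[...,0]+a[...,2])/2
    C=np.arange(175,256,4); T=[60+g[60:130,c-2:c+3].mean(1).argmax() for c in C]
    R=np.arange(105,185,4); L=[110+g[r-2:r+3,110:190].mean(0).argmax() for r in R]; Q=[210+g[r-2:r+3,210:300].mean(0).argmax() for r in R]
    f=lambda x,y:(lambda p:(round(p[0],3),round(np.polyval(p,np.mean(x)),1),np.std(y-np.polyval(p,x)).round(1)))(np.polyfit(x,y,1))
    print("plate top slope,mid",f(C,T),"left",f(R,L),"right",f(R,Q))
    B=[190+g[190:240,c-2:c+3].mean(1).argmax() for c in C]; print("bottom",f(C,B),B)
    a=rect(n,.44,.72,.12,.44,zf,1250).astype(int).sum(2)
    C=np.arange(195,300,4); T=[25+a[25:75,c-2:c+3].mean(1).argmin() for c in C]
    R=np.arange(90,220,5); Q=[290+a[r-2:r+3,290:345].mean(0).argmin() for r in R]; L=[80+a[r-2:r+3,80:125].mean(0).argmin() for r in R]
    print("frame(mid) top",f(C,T),"left",f(R,L),"right",f(R,Q))
E
python3 - <<'E'
from m import *
s=get_state();print(s["tool_pos"],s["tcp_rot"],s["wrist_force"]); meas()
E
```

```text
[0.47149565 0.29131167 0.1306903 ] [-3.13923478  0.30104781 -0.14459993] [-0.44472945  0.43302753 -2.01467715]
plate top slope,mid (np.float64(0.006), np.float64(90.2), np.float64(0.6)) left (np.float64(-0.081), np.float64(153.6), np.float64(0.3)) right (np.float64(-0.068), np.float64(274.5), np.float64(0.4))
bottom (np.float64(-0.051), np.float64(215.5), np.float64(3.3)) [np.int64(214), np.int64(217), np.int64(216), np.int64(216), np.int64(217), np.int64(218), np.int64(217), np.int64(216), np.int64(216), np.int64(216), np.int64(217), np.int64(216), np.int64(216), np.int64(215), np.int64(217), np.int64(217), np.int64(216), np.int64(217), np.int64(216), np.int64(216), np.int64(200)]
frame(mid) top (np.float64(0.104), np.float64(61.2), np.float64(1.6)) left (np.float64(-0.108), np.float64(107.7), np.float64(2.5)) right (np.float64(-0.118), np.float64(310.9), np.float64(1.9))
```

The withdrawal works; the plate hardly translates. It is turning counter-clockwise, though, because the drag is at the blade's left corner. I'll roll the blade slightly to load the right corner and continue.

send_rows --pt "0 0 0.12 0.06 -0.015 0.002 0" --pt "0 0 0.24 0.1 -0.03 0.004 0" --pt "0 -0.3 0.28 0.1 -0.03 0.004 0" --pt "0 -0.7 0.34 0.1 -0.03 0.004 0" --pt "0 -1.1 0.4 0.1 -0.03 0.004 0" --pt "0 -1.5 0.46 0.1 -0.03 0.004 0" --pt "0 -1.5 0.46 0.1 -0.03 0.004 0"

```text
clock: 18.55
tool_pos: [0.4564, 0.2957, 0.1317]
tcp_rot: [3.112, 0.301, -0.154]
wrist_force: [0.1, 0.4, -1.3]
finger_gap: 0.0175
gripper_force: 60.6
```

```bash
python3 - <<'E'
from m import *
s=get_state();print(s["tool_pos"],s["tcp_rot"],s["wrist_force"]); meas()
E
```

```text
[0.45637332 0.29574865 0.13165474] [ 3.11210923  0.30062644 -0.15404846] [ 0.07633962  0.38723578 -1.25667418]
plate top slope,mid (np.float64(0.0), np.float64(90.4), np.float64(0.5)) left (np.float64(-0.043), np.float64(157.9), np.float64(0.4)) right (np.float64(-0.027), np.float64(277.4), np.float64(0.4))
bottom (np.float64(-0.005), np.float64(213.5), np.float64(0.7)) [np.int64(214), np.int64(214), np.int64(213), np.int64(213), np.int64(213), np.int64(213), np.int64(215), np.int64(214), np.int64(214), np.int64(215), np.int64(214), np.int64(213), np.int64(213), np.int64(213), np.int64(213), np.int64(213), np.int64(213), np.int64(213), np.int64(214), np.int64(213), np.int64(214)]
frame(mid) top (np.float64(0.096), np.float64(61.0), np.float64(1.7)) left (np.float64(-0.13), np.float64(107.5), np.float64(2.3)) right (np.float64(-0.107), np.float64(310.3), np.float64(2.0))
```

send_rows --pt "0 -0.3 0.04 0 0 0 0" --pt "0 -0.6 0.09 0 0 0 0" --pt "0 -0.9 0.13 0 0 0 0" --pt "0 -1.2 0.17 0 0 0 0" --pt "0 -1.6 0.23 0 0 0 0" --pt "0 -2 0.29 0 0 0 0" --pt "0 -2.4 0.34 0.1 0 0 0" --pt "0 -3 0.43 1 0 0 0" --pt "0 -3.4 0.5 2 0 0 0" --pt "0 -3.4 0.5 3 0 0 0" --pt "0 -3.4 0.5 3 0 0 0"

```text
clock: 19.7
tool_pos: [0.4244, 0.3016, 0.1637]
tcp_rot: [3.115, 0.297, -0.154]
wrist_force: [0.9, 1.0, -1.8]
finger_gap: 0.0174
gripper_force: 60.6
```

```bash
python3 - <<'E'
from m import *
s=get_state();print(s["tool_pos"],s["tcp_rot"],s["wrist_force"],s["qpos"]); n=get_image("scene"); meas(n,.055)
im=n
v,u=np.mgrid[0:480,0:640]; m=im["z_map"]>0
q=cv2.undistortPoints(np.c_[u[m],v[m]].astype(float).reshape(-1,1,2),im["K"],np.array(im["distortion"])).reshape(-1,2)
P=(np.c_[q,np.ones(len(q))]*im["z_map"][m][:,None]-im["t"])@im["R"]
def pl(x0,x1,y0,y1):
    k=(P[:,0]>x0)&(P[:,0]<x1)&(P[:,1]>y0)&(P[:,1]<y1); A=np.c_[P[k,:2]-[.6,.27],np.ones(k.sum())]; return k.sum(),np.linalg.lstsq(A,P[k,2],rcond=None)[0].round(4)
print("plate plane",pl(.57,.63,.23,.30),"glass strip",pl(.545,.66,.325,.338),pl(.58,.63,.19,.21))
E
```

```text
[0.42438491 0.30156478 0.16371328] [ 3.11459047  0.29678297 -0.15395411] [ 0.87520185  1.0332064  -1.76519539] [-0.06867738  0.58512461 -0.6578707   1.75368701  0.15950597  1.13829178
 -2.48477824]
plate top slope,mid (np.float64(-0.038), np.float64(92.5), np.float64(0.3)) left (np.float64(0.036), np.float64(160.7), np.float64(0.4)) right (np.float64(0.033), np.float64(279.9), np.float64(0.3))
bottom (np.float64(-0.036), np.float64(211.4), np.float64(0.4)) [np.int64(213), np.int64(213), np.int64(213), np.int64(212), np.int64(212), np.int64(212), np.int64(212), np.int64(212), np.int64(211), np.int64(211), np.int64(212), np.int64(212), np.int64(211), np.int64(211), np.int64(211), np.int64(211), np.int64(211), np.int64(210), np.int64(210), np.int64(210), np.int64(210)]
frame(mid) top (np.float64(0.111), np.float64(61.1), np.float64(1.8)) left (np.float64(-0.12), np.float64(107.6), np.float64(2.4)) right (np.float64(-0.111), np.float64(311.2), np.float64(1.4))
plate plane (np.int64(511), array([-7.2542,  3.8422,  0.1772])) glass strip (np.int64(95), array([-1.5978, -3.9145,  0.3279])) (np.int64(63), array([-0.0367, -0.1845,  0.0373]))
```

The plate lies flat with yaw about +0.036 against -0.11 for the frame, and the clearance is ample all round. I'll square it by pushing its rear edge with the blade's front edge, held at the frame's yaw.

```bash
python3 - <<'E'
from bench import *
from scipy.spatial.transform import Rotation as R
import numpy as np
s=get_state(); c=R.from_euler('xyz',s["tcp_rot"])
t=R.from_euler('xyz',[np.pi,.12,-.11])
print((t*c.inv()).as_rotvec().round(3),s["tool_pos"])
E
```

```text
[ 0.004 -0.18   0.039] [0.42426431 0.30108209 0.16283323]
```

send_rows --pt "0 -0.5 -0.8 -1 0.002 -0.09 0.02" --pt "0 -0.9 -1.5 -2 0.004 -0.18 0.039" --pt "0 -0.9 -1.5 -3.5 0.004 -0.18 0.039" --pt "0 -0.9 -1.5 -4.2 0.004 -0.18 0.039" --pt "0 -0.9 -1.5 -4.2 0.004 -0.18 0.039" --pt "0 -0.9 -1.5 -4.2 0.004 -0.18 0.039"

```text
clock: 20.35
tool_pos: [0.4152, 0.286, 0.1193]
tcp_rot: [3.141, 0.123, -0.111]
wrist_force: [0.2, 0.1, -0.8]
finger_gap: 0.0174
gripper_force: 60.6
```

send_rows --pt "0 0 0 -0.4 0 0 0" --pt "0 0 0 -0.65 0 0 0" --pt "0 0 0 -0.68 0 0 0" --pt "0 0.4 -0.04 -0.68 0 0 0" --pt "0 0.7 -0.08 -0.68 0 0 0" --pt "0 1 -0.11 -0.68 0 0 0" --pt "0 1.3 -0.14 -0.68 0 0 0" --pt "0 1.5 -0.16 -0.68 0 0 0" --pt "0 1.7 -0.19 -0.68 0 0 0" --pt "0 1.7 -0.19 -0.68 0 0 0"

```text
clock: 21.35
tool_pos: [0.4315, 0.2837, 0.1128]
tcp_rot: [3.141, 0.122, -0.11]
wrist_force: [-0.0, 1.1, -1.6]
finger_gap: 0.0175
gripper_force: 60.6
```

```bash
python3 - <<'E'
from m import *
s=get_state();print(s["tool_pos"],s["tcp_rot"],s["wrist_force"]); meas(None,.055)
E
```

```text
[0.43153672 0.28371647 0.11277721] [ 3.14064199  0.12200674 -0.1098649 ] [-0.00189614  1.08346118 -1.60698763]
plate top slope,mid (np.float64(0.011), np.float64(87.8), np.float64(0.4)) left (np.float64(-0.006), np.float64(163.7), np.float64(0.4)) right (np.float64(-0.036), np.float64(282.8), np.float64(0.5))
bottom (np.float64(0.01), np.float64(206.4), np.float64(0.6)) [np.int64(206), np.int64(205), np.int64(207), np.int64(206), np.int64(206), np.int64(206), np.int64(207), np.int64(206), np.int64(205), np.int64(207), np.int64(206), np.int64(207), np.int64(207), np.int64(207), np.int64(206), np.int64(207), np.int64(207), np.int64(207), np.int64(206), np.int64(206), np.int64(207)]
frame(mid) top (np.float64(0.111), np.float64(61.0), np.float64(1.8)) left (np.float64(-0.095), np.float64(106.4), np.float64(2.7)) right (np.float64(-0.102), np.float64(311.3), np.float64(1.9))
```

send_rows --pt "0 0.2 -0.02 0 0 0 0" --pt "0 0.4 -0.04 0 0 0 0" --pt "0 0.6 -0.07 0 0 0 0" --pt "0 0.8 -0.09 0 0 0 0" --pt "0 0.8 -0.09 0 0 0 0"

```text
clock: 21.9
tool_pos: [0.4398, 0.2827, 0.1128]
tcp_rot: [3.141, 0.122, -0.11]
wrist_force: [-0.6, 0.8, -1.3]
finger_gap: 0.0175
gripper_force: 60.6
```

```bash
python3 - <<'E'
from m import *
s=get_state();print(s["tool_pos"],s["tcp_rot"],s["wrist_force"]); meas(None,.055)
E
```

```text
[0.43976638 0.2827319  0.11278428] [ 3.14065295  0.1217716  -0.11014915] [-0.64924499  0.78965643 -1.28960339]
plate top slope,mid (np.float64(0.07), np.float64(80.5), np.float64(0.5)) left (np.float64(-0.081), np.float64(167.8), np.float64(0.4)) right (np.float64(-0.082), np.float64(286.9), np.float64(0.4))
bottom (np.float64(0.085), np.float64(199.5), np.float64(0.4)) [np.int64(196), np.int64(196), np.int64(197), np.int64(197), np.int64(198), np.int64(198), np.int64(198), np.int64(198), np.int64(199), np.int64(200), np.int64(199), np.int64(200), np.int64(200), np.int64(200), np.int64(201), np.int64(202), np.int64(202), np.int64(202), np.int64(202), np.int64(202), np.int64(203)]
frame(mid) top (np.float64(0.102), np.float64(61.1), np.float64(1.8)) left (np.float64(-0.108), np.float64(107.6), np.float64(2.2)) right (np.float64(-0.107), np.float64(311.0), np.float64(2.3))
```

send_rows --pt "0 0.1 -0.01 0 0 0 0" --pt "0 0.2 -0.02 0 0 0 0" --pt "0 0.25 -0.03 0 0 0 0" --pt "0 0.25 -0.03 0 0 0 0"

```text
clock: 22.35
tool_pos: [0.4419, 0.2826, 0.1128]
tcp_rot: [3.141, 0.122, -0.11]
wrist_force: [-1.0, 0.3, -1.1]
finger_gap: 0.0176
gripper_force: 60.6
```

```bash
python3 - <<'E'
from m import *
meas(None,.055)
E
```

```text
plate top slope,mid (np.float64(0.084), np.float64(78.8), np.float64(0.7)) left (np.float64(-0.099), np.float64(168.1), np.float64(0.4)) right (np.float64(-0.105), np.float64(287.6), np.float64(0.5))
bottom (np.float64(0.1), np.float64(197.6), np.float64(0.6)) [np.int64(194), np.int64(194), np.int64(194), np.int64(194), np.int64(196), np.int64(196), np.int64(196), np.int64(196), np.int64(197), np.int64(197), np.int64(198), np.int64(198), np.int64(199), np.int64(198), np.int64(198), np.int64(200), np.int64(200), np.int64(201), np.int64(202), np.int64(201), np.int64(201)]
frame(mid) top (np.float64(0.109), np.float64(60.9), np.float64(1.7)) left (np.float64(-0.122), np.float64(107.8), np.float64(2.4)) right (np.float64(-0.112), np.float64(311.4), np.float64(1.6))
```

The plate is squared: about -0.097 against -0.108 for the frame, with roughly 11–12 mm or more clear on every side. Retracting and taking the spatula back to its free spot.

send_rows --pt "0 -0.4 0.04 0 0 0 0" --pt "0 -0.9 0.1 0.1 0 0 0" --pt "0 -1.2 0.13 1.5 0 0 0" --pt "0 -1.2 0.13 4 0 0 0" --pt "0 -1.2 0 7 -0.004 -0.04 0" --pt "0 -0.5 -1.5 9 -0.008 -0.08 0" --pt "0 0.5 -4.5 9.5 -0.013 -0.121 -0.017" --pt "0 1.5 -8.5 9.5 -0.013 -0.121 -0.017" --pt "0 2.5 -12.5 9.5 -0.013 -0.121 -0.017" --pt "0 3.5 -16.5 9.5 -0.013 -0.121 -0.017" --pt "0 4.5 -20.5 9 -0.013 -0.121 -0.017" --pt "0 5.5 -24.5 7 -0.013 -0.121 -0.017"

```text
clock: 23.6
tool_pos: [0.4988, 0.0364, 0.1857]
tcp_rot: [-3.141, -0.006, -0.126]
wrist_force: [1.8, 0.2, -1.5]
finger_gap: 0.0177
gripper_force: 60.6
```

```bash
python3 - <<'E'
from bench import *
s=get_state();print(s["tool_pos"],s["tcp_rot"],s["clock"])
E
```

```text
[0.4988402  0.03640566 0.18565546] [-3.14080536 -0.00566768 -0.12630469] 23.6
```

send_rows --pt "0 0.7 -2.5 -2 0 0.003 0" --pt "0 0.7 -4.4 -4.5 0 0.003 0" --pt "0 0.7 -4.4 -7.5 0 0.003 0" --pt "0 0.7 -4.4 -10.5 0 0.003 0" --pt "0 0.7 -4.4 -12 0 0.003 0" --pt "0 0.7 -4.4 -12.7 0 0.003 0" --pt "0 0.7 -4.4 -12.7 0 0.003 0" --pt "0 0.7 -4.4 -12.7 0 0.003 0"

```text
clock: 24.4
tool_pos: [0.5048, -0.0061, 0.057]
tcp_rot: [-3.141, 0.002, -0.126]
wrist_force: [0.4, -0.2, -1.4]
finger_gap: 0.0172
gripper_force: 60.6
```

send_rows --pt "0 0 0 -0.5 0 0 0" --pt "0 0 0 -0.9 0 0 0" --pt "0 0 0 -1.05 0 0 0" --pt "0 0 0 -1.12 0 0 0" --pt "0 0 0 -1.12 0 0 0"

```text
clock: 24.9
tool_pos: [0.5037, -0.0065, 0.0453]
tcp_rot: [3.141, 0.003, -0.127]
wrist_force: [-4.5, 0.4, 7.6]
finger_gap: 0.0176
gripper_force: 60.6
```

send_rows --pt "0 0 0 0.05 0 0 0" --pt "0 0 0 0.05 0 0 0" --pt "0.25 0 0 0.05 0 0 0" --pt "0.35 0 0 0.05 0 0 0" --pt "0.5 0 0 0.05 0 0 0" --pt "0.6 0 0 0.05 0 0 0" --pt "0.6 0 0 0.05 0 0 0" --pt "0.6 0 0 0.05 0 0 0" --pt "0.6 0 0 0.05 0 0 0"

```text
clock: 25.8
tool_pos: [0.5038, -0.0065, 0.0451]
tcp_rot: [3.142, 0.003, -0.127]
wrist_force: [0.4, -0.2, -0.3]
finger_gap: 0.055
gripper_force: 0.0
```

send_rows --pt "0.6 0 0 1 0 0 0" --pt "0.6 0 0 3 0 0 0" --pt "0.6 0 0 7 0 0 0" --pt "0.6 0 0 11 0 0 0" --pt "0.6 -2 -3 15 0 0 0" --pt "0.6 -5 -7 18 0 0 0" --pt "0.6 -8 -11 18 0 0 0" --pt "0.6 -10 -15 18 0 0 0" --pt "0.6 -10 -15 18 0 0 0" --pt "0.6 -10 -15 18 0 0 0"

```text
clock: 26.8
tool_pos: [0.4031, -0.1578, 0.2258]
tcp_rot: [3.141, 0.003, -0.131]
wrist_force: [1.2, 1.0, -0.4]
finger_gap: 0.0547
gripper_force: 0.0
```

```bash
python3 - <<'E'
from m import *
import pickle
s=get_state();print(s["tool_pos"],s["clock"],s["wrist_force"])
n=get_image("scene");t=get_image("top"); meas(n,.055)
# spatula: handle in depth, compare with start
v,u=np.mgrid[0:480,0:640]
for im in(pickle.load(open("d0.pkl","rb"))["scene"],n):
    m=im["z_map"]>0
    q=cv2.undistortPoints(np.c_[u[m],v[m]].astype(float).reshape(-1,1,2),im["K"],np.array(im["distortion"])).reshape(-1,2)
    P=(np.c_[q,np.ones(len(q))]*im["z_map"][m][:,None]-im["t"])@im["R"]
    k=(abs(P[:,0]-.465)<.05)&(abs(P[:,1])<.06)&(P[:,2]>.035)&(P[:,2]<.07); H=P[k]; print(k.sum(),H.mean(0).round(4),np.polyfit(H[:,0],H[:,2],1).round(3))
# plate seen from the top camera: green edge and frame
a=rect(t,.44,.72,.12,.44,.055,1250).astype(int); g=a[...,1]-(a[...,0]+a[...,2])/2
f=lambda x,y:np.polyfit(x,y,1).round(3)
b=a.sum(2); C=np.arange(150,300,5)
print("frame top(top cam)",f(C,[25+b[25:80,c-2:c+3].mean(1).argmin() for c in C]))
E
```

```text
[ 0.40310679 -0.15784436  0.22582186] 26.8 [ 1.20483627  1.04376402 -0.37524101]
plate top slope,mid (np.float64(0.089), np.float64(79.0), np.float64(0.9)) left (np.float64(-0.1), np.float64(168.0), np.float64(0.3)) right (np.float64(-0.103), np.float64(287.8), np.float64(0.4))
bottom (np.float64(0.108), np.float64(197.9), np.float64(0.6)) [np.int64(193), np.int64(194), np.int64(194), np.int64(195), np.int64(195), np.int64(196), np.int64(196), np.int64(197), np.int64(197), np.int64(197), np.int64(198), np.int64(199), np.int64(199), np.int64(198), np.int64(201), np.int64(201), np.int64(200), np.int64(201), np.int64(202), np.int64(201), np.int64(201)]
frame(mid) top (np.float64(0.114), np.float64(61.0), np.float64(1.8)) left (np.float64(-0.115), np.float64(107.7), np.float64(2.3)) right (np.float64(-0.097), np.float64(311.0), np.float64(2.3))
139 [ 0.4671 -0.0078  0.0468] [0.001 0.047]
139 [ 0.468  -0.0017  0.0474] [-0.02   0.057]
frame top(top cam) [ 0.109 35.423]
```

```bash
python3 - <<'E'
from m import *
import pickle
d=pickle.load(open("d0.pkl","rb")); v,u=np.mgrid[0:480,0:640]
for nm in("scene","top"):
  for im in(d[nm],get_image(nm),get_image(nm)):
    m=im["z_map"]>0
    q=cv2.undistortPoints(np.c_[u[m],v[m]].astype(float).reshape(-1,1,2),im["K"],np.array(im["distortion"])).reshape(-1,2)
    P=(np.c_[q,np.ones(len(q))]*im["z_map"][m][:,None]-im["t"])@im["R"]
    k=(abs(P[:,0]-.465)<.05)&(abs(P[:,1])<.06)&(P[:,2]>.045)&(P[:,2]<.07); H=P[k]
    b=(abs(P[:,0]-.59)<.03)&(abs(P[:,1]+.017)<.025); Bp=P[b]; 
    print(nm,k.sum(),H.mean(0).round(4),np.polyfit(H[:,0],H[:,2],1).round(3),"blade",np.polyfit(Bp[:,0]-.59,Bp[:,2],1).round(4))
E
```

```text
scene 106 [ 0.4664 -0.0065  0.0487] [0.005 0.047] blade [ 0.0112 -0.0001]
scene 104 [ 4.681e-01 -4.000e-04  4.850e-02] [0.007 0.045] blade [-0.0064 -0.0001]
scene 107 [ 4.67e-01 -2.00e-04  4.84e-02] [-0.007  0.052] blade [-0.0325 -0.0001]
top 183 [ 0.466  -0.0043  0.0506] [0.006 0.048] blade [0.0077 0.0028]
top 187 [0.4653 0.0022 0.0506] [-0.007  0.054] blade [-0.0021  0.0027]
top 184 [0.4653 0.0022 0.0511] [0.006 0.049] blade [-0.0001  0.0029]
```

The spatula lies flat at the same heights as at the start, and the plate is inside the frame and square. Handing in.

```bash
python3 -c "
from bench import *
print(job_done())"
```

```text
the job is handed in; nothing more can be done
None
```

The gel plate lies flat and face up on the lit glass, at least 10 mm inside the frame and square to it within about 0.6° (laid about 8° askew, then squared with the blade's edge), the spatula is flat on the bench, and the job is handed in; I gave the other things no separate check at the end.

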